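# Secure and lift the bottle carrier

## Robot

A 6-joint arm with a two-finger parallel gripper is mounted at the origin on the work surface. World frame = base frame: x ahead of the robot, y to its left, z up, the work surface at z = 0. Lengths are in m, angles in rad, forces in N, time in s.
With the tool pointing down it reaches from about 0.3 to 0.775 m from the base axis. Payload 14.6 kg.
Tool frame: the origin (TCP) lies midway between the tips of the shut fingers; the grasp point (between the pads) lies 19 mm behind it (tcp_to_grasp is the distance from the TCP to the grasp point, in m); z points along the fingers, y is the line along which they close (so a half turn about z gives the same grasp; the last joint's range is limited). The gripper opens to 94 mm and grips with 3 to 60 N. Pads are 16 mm wide; open, the fingers measure 119 mm over their backs; the gripper's body (75 mm by 177 mm) begins 78 mm behind the grasp point.
Start: joints at [-0.067, 0.3, 1.521, -0, 1.321, -0.067], TCP at [0.55, -0, 0.205] pointing down, gripper open.
Joint ranges: [-3.03, 3.03], [-0.79, 2.21], [0.23, 2.52], [-1.04, 4.18], [0, 3.07], [-2.55, 2.55]. Speed limits (rad/s): [2.22, 2.22, 2.57, 3.14, 3.14, 3.14].

## Interface

Orientations are given as [roll, pitch, yaw] about the fixed x, y, z axes, in that order (R = Rz(yaw) Ry(pitch) Rx(roll)).
In Python, from station import * gives the robot as it stands.
- The arm moves only by the tool send_rows, never from a script. Its argument "motion" is a list of rows, each a list of 3 entries, a list of its own where there are three numbers: the shift along the tool's x, y, z in units of 0.03 m (1.0 is 0.03 m), then the turn, a rotation vector about the tool's x, y, z in units of 0.12 rad (1.0 is 0.12 rad), then the opening, from -1 (shut) to 1 (fully open). In form: [[[x, y, z], [rx, ry, rz], grip], ...]. A call has 1 to 12 rows; each row shifts and turns the commanded pose from where the row before left it, along the tool's axes as they then stand; what a row does not reach is not made up. A row lasts 1/10 s, in which the tool goes at most 50 mm and 8.59 degrees, less where a joint would pass 70% of its speed; a pose out of reach is approached as far as the arm can. A call with a number of a shift or a turn outside -1 to 1 is refused whole. A call with a gripper value outside its range is refused whole. The fingers move at their own pace and stop on an object; "squeeze" is the grip in N (left out, the last holds). Time passes only in rows, so rows that do not move let the fingers close. It gives the time, the measured TCP pose, the force, the opening and the grip force at its end, in the units of the state.
- get_obs(): the state, without advancing time (a new reading comes with each control period).
- camera(name): name is "scene" or "side" or "wrist"; returns a dict with "pixels" (384x512x3 uint8, red, green, blue), "depth" (384x512 float32, m along the optical axis (not along the pixel's ray), 0 where there is no reading), "fx", "fy", "cx", "cy" (pixels), "dist" ([k1, k2, p1, p2, k3] as OpenCV has them; the pictures are not rectified), "rvec" (rotation vector, rad) and "tvec" (3), from world to camera coordinates, as OpenCV has them. Camera axes: x right, y down, z forward; pixel columns grow to the right and rows downward; lengths in m; the calibration is good to about 2 mm. A picture is of the moment at which its call begins.
- hand_in(): hands the job in; it is judged then, once.
The state is a dict: "time_s": time; "qpos": joint angles; "joint_vel": joint speeds; "tau": joint torques, N m; "ee_pos": TCP position; "eef_rot": TCP orientation; "force": force on the tool from outside, world axes, zero at the start; "moment": the same for the moment, N m; "grip_width": finger opening in m; "grip_force": force on a finger pad.
Only numpy, scipy, OpenCV 4.12 (cv2) and the standard library are available. Lean on these libraries where they do the work, as an engineer would, in place of code of your own. Each camera call takes 0.05 s, during which the arm holds its last target. There are 200 camera calls.

## Task

Swing the hinged hold-down frame of the bottle carrier down over its bottles until its crossbar rests in the catch, and only then take the carrier by its top handle and lift it straight up, without tipping it, about 10 cm clear of the stirrer plate. Finish while still holding it there, level and steady, with the frame closed and all four bottles in their cells. Leave the other things on the bench where they are.

Things in the scene. Friction and masses are not known exactly. Their poses are not given: they have to be found in the camera images.
- carrier: Open white bottle carrier on the stirrer. Origin: centre of its underside; z up, y along its length, x across. Foot plate 100 (x) x 184 (y) x 5 mm, on it a box 88 x 130 mm, walls up to z = 50, with 2 x 3 cells; the corner cells hold small bottles. A steel handle arches over its middle along y; a U-shaped steel frame is hinged at its +y end. All together 0.6 to 0.8 kg, balanced under the handle
- handle: Fixed steel carrying handle, part of the carrier; origin and axes are the carrier's. Its grip bar is flat-sided, along y: 12 mm wide (x), 14 tall, 86 long, centred at (0, 0, 140) mm; two legs slope from its ends down to y = +-56, z = 50 mm
- grip (a point): Centre of the handle's grip bar, axes as the carrier's; 140 mm above the carrier's underside
- hinge (a point): Middle of the frame's hinge pin, which runs along the carrier's x, at (0, 70, 88) mm in the carrier. The frame's two side bars (x = +-21 mm, 6 mm thick) run from it either side of the handle to a crossbar 147 mm away (8 mm thick)
- catch (a point): Where the crossbar's middle rests when closed: (0, -77, 88) mm in the carrier, axes as the carrier's. The catch is two small grey forks here at x = +-26 mm, open upwards
- frame (a joint): Angle of the hold-down frame, rad: 0 = level over the bottles, crossbar home in the catch; positive = swung up (1.57 = upright). Starts standing up at 0.55 to 1.15; its stiff hinge keeps any angle (under 2 N at the tab swings it). No spring or click at the catch: it simply stops at 0
- tab (a point): On the thumb tab beyond the crossbar, 170 mm from the hinge pin, on the face that is upper when closed; turns with the frame. z: that face's outward normal; -y: to the free end. Tab 28 mm wide (x), 4 thick, from 145 to 185 mm from the pin. Pushing this face swings the frame shut. Closed, this point is at (0, -100, 90) mm in the carrier
- stirrer: Low white laboratory stirrer with a flat black rubber top, 240 (x) x 270 (y) x 45 mm high, fixed to the bench. Origin: centre of its underside, z up. The carrier stands on its top, 45 mm above the origin
- bottle1: Small capped amber bottle, 34 mm dia x 72 mm tall, 50 g, loose in the carrier's -x,-y corner cell. Origin: centre of its underside, 5 mm above the carrier's underside when seated
- bottle2: Small capped amber bottle, 34 mm dia x 72 mm tall, 50 g, loose in the carrier's -x,+y corner cell. Origin: centre of its underside, 5 mm above the carrier's underside when seated
- bottle3: Small capped amber bottle, 34 mm dia x 72 mm tall, 50 g, loose in the carrier's +x,-y corner cell. Origin: centre of its underside, 5 mm above the carrier's underside when seated
- bottle4: Small capped amber bottle, 34 mm dia x 72 mm tall, 50 g, loose in the carrier's +x,+y corner cell. Origin: centre of its underside, 5 mm above the carrier's underside when seated
- tub: Bystander near the stirrer, on the bench: white plastic screw-top tub, 70 dia x 100 tall mm. Origin: centre of its underside
- beaker: Bystander near the stirrer, on the bench: empty glass beaker, 60 dia x 75 tall mm. Origin: centre of its underside
- tape: Bystander near the stirrer, on the bench: yellow roll of tape lying flat, 90 dia x 25 mm. Origin: centre of its underside
- timer: Bystander near the stirrer, on the bench: flat white timer, 65 x 65 x 16 mm. Origin: centre of its underside
- tipbox: Bystander near the stirrer, on the bench: grey pipette-tip box with clear lid, 85 x 120 x 62 mm. Origin: centre of its underside
- rack: Bystander near the stirrer, on the bench: empty steel wire rack, 64 x 204 x 47 mm. Origin: centre of its underside

How it is judged:
On the way, in this order (a step that is already met when the one before it is completed fails the run):
1. frame down in its catch while the carrier still stands on the stirrer (value of joint frame below 0.06 rad and not (z of carrier in the frame of stirrer above 0.055 m)), for 0.2 s.
2. carrier held level by its handle, clear of the stirrer, frame closed (value of joint frame below 0.06 rad and z of carrier in the frame of stirrer between 0.105 and 0.205 m and horizontal distance between carrier and stirrer below 0.08 m and angle between carrier's own z axis and vertical below 0.1 rad and contact force between the fingers and handle above 2 N and contact force between carrier and stirrer below 0.1 N), for 0.5 s.
At the end, for the whole second after the job is handed in: Held by the handle (finger force over 2 N), underside 60-160 mm above the stirrer top and off it, within 80 mm of its centre seen from above, tilt under 0.1 rad, under 0.03 m/s and 0.15 rad/s; frame angle under 0.06 rad; each bottle within 15 mm of its cell floor, 60 mm of the carrier centre (all of step 2 and linear speed of carrier below 0.03 m/s and angular speed of carrier below 0.15 rad/s and z of bottle1 in the frame of carrier between -0.005 and 0.02 m and horizontal distance between each of bottle1, bottle2, bottle3, bottle4 and carrier below 0.06 m and z of bottle2 in the frame of carrier between -0.005 and 0.02 m and z of bottle3 in the frame of carrier between -0.005 and 0.02 m and z of bottle4 in the frame of carrier between -0.005 and 0.02 m); the arm keeps its last pose, push and grip.
It fails at once if carrier lifted (10 mm) with its frame open (over 0.15 rad) (z of carrier in the frame of stirrer above 0.055 m and value of joint frame above 0.15 rad).
It fails at once if carrier tipped by more than 0.35 rad (angle between carrier's own z axis and vertical above 0.35 rad).
It fails at once if a bystander moved more than 30 mm (distance of any of tub, beaker, tape, timer, tipbox, rack from where it was at the start of the episode above 0.03 m).
It also fails if it takes over 48 s, if anything falls off the work surface, if the arm or the gripper's body presses on something with over 40 N, if the wrist force passes 120 N, or if a joint passes its speed limit or range.

## Working session

There is one attempt and no reset: what is moved stays moved. The work goes in short steps, Python scripts to look and compute and a tool call to move; the robot and the scene stay as the last step left them, time stands still between calls to the robot, and variables do not carry over. Pictures are saved under pics/ and viewed, at most 10 in all, crops included, and the job is handed in when it is done.

Besides the shell and the picture viewer there is one more tool, called after "Request:" by a JSON object that holds its "api" and its "payload". send_rows: Moves the arm, as the interface text tells. Its arguments: {"type":"object","properties":{"motion":{"type":"array"},"squeeze":{"type":"number"}},"required":["motion"]}

```bash
mkdir -p pics; cat > h.py <<'E'
import numpy as np, cv2
from station import *
def cloud(c):
    K=np.array([[c['fx'],0,c['cx']],[0,c['fy'],c['cy']],[0,0,1.]])
    h,w=c['depth'].shape
    u,v=np.meshgrid(np.arange(w),np.arange(h))
    p=cv2.undistortPoints(np.stack([u,v],-1).reshape(-1,1,2).astype(np.float64),K,np.array(c['dist'],float)).reshape(h,w,2)
    z=c['depth'].astype(float)
    P=np.dstack([p*z[...,None],z])
    R=cv2.Rodrigues(np.array(c['rvec'],float))[0]
    W=(P-np.array(c['tvec'],float).reshape(3))@R
    W[z==0]=np.nan
    return W
E
python3 - <<'E'
from h import *
ims=[]
for n in ['scene','side','wrist']:
    c=camera(n); W=cloud(c); np.savez(n+'.npz',W=W,**{k:np.array(c[k]) for k in c})
    R=cv2.Rodrigues(np.array(c['rvec'],float))[0]; print(n,-R.T@np.array(c['tvec']).ravel(), R[2])
    cv2.imwrite(f'pics/{n}0.png',c['pixels'][...,::-1])
print(get_obs())
E
```

```text
scene [ 1.03853045 -0.03614797  0.88323752] [-0.49626253  0.09296705 -0.86318053]
side [ 0.15815179 -0.76311649  0.69266627] [ 0.41137889  0.75514586 -0.51041369]
wrist [0.5515153  0.07831066 0.38429268] [ 3.15716467e-04 -2.67829205e-01 -9.63466355e-01]
{'time_s': 0.15, 'qpos': array([-6.66017303e-02,  3.00352388e-01,  1.52145234e+00,  3.22721559e-06,
        1.32069980e+00, -6.65683680e-02]), 'joint_vel': array([ 7.61993766e-06, -2.28106040e-03, -1.38795635e-03, -1.61696304e-03,
        5.91262379e-04,  3.59735091e-04]), 'tau': array([-2.50185103e-04, -5.31960297e+01, -3.52822959e+01,  7.07691838e-02,
        2.35654798e-02, -3.66386917e-05]), 'ee_pos': array([5.49793001e-01, 1.07699851e-05, 2.05005911e-01]), 'eef_rot': array([-3.14068300e+00, -6.37765746e-05,  1.57076214e+00]), 'force': array([ 0.99229596, -0.21769386, -0.05053873]), 'moment': array([-0.04782748,  0.02043136,  0.01584292]), 'grip_force': 0.0, 'grip_width': 0.09408702032576209}
```

View pics/scene0.png

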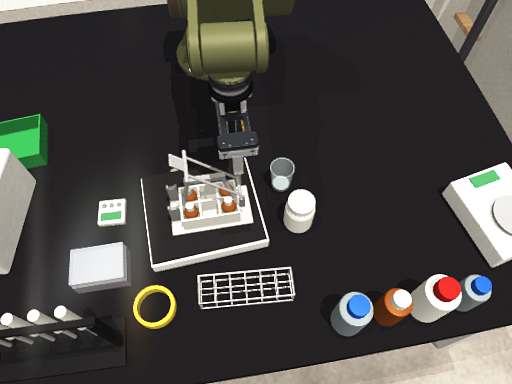

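View pics/side0.png

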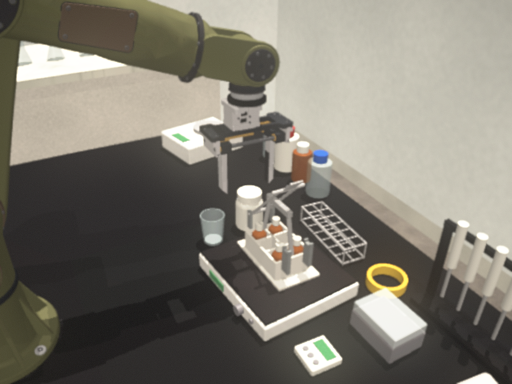

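The scene view shows the carrier at about (210,205), on the stirrer. The handle runs roughly along image x, and the raised frame's tab is near (177,160). The side view shows two grey posts near (288,262) and (306,245). The hinge looks to be at the image-right (+y) end.

```bash
python3 - <<'E'
from h import *
for n,(x0,y0,x1,y1) in dict(scene=(135,140,275,270),side=(195,165,365,345)).items():
    d=np.load(n+'.npz'); im=d['pixels'][y0:y1,x0:x1,::-1]
    im=cv2.resize(im,None,fx=4 if n=='scene' else 3,fy=4 if n=='scene' else 3,interpolation=cv2.INTER_CUBIC)
    cv2.imwrite(f'pics/{n}_crop.png',im[:600,:800])
    W=d['W']; px=d['pixels'].astype(int)
    reg=(W[...,0]>.35)&(W[...,0]<.8)&(W[...,1]>-.3)&(W[...,1]<.15)
    # stirrer top black, white foot plate
    for nm,lo,hi,c in [('stir top',.04,.049,px.max(2)<70),('foot',.046,.056,px.min(2)>120)]:
        m=reg&(W[...,2]>lo)&(W[...,2]<hi)&c
        k,l,s,_=cv2.connectedComponentsWithStats(m.astype(np.uint8))
        i=1+np.argmax(s[1:,4]); p=W[l==i]
        r=cv2.minAreaRect(p[:,:2].astype(np.float32)*1000); print(n,nm,s[i],r,np.median(p[:,2]))
    m=reg&(W[...,2]>.17)&(W[...,2]<.32)
    v,u=np.nonzero(m)
    print('high',len(u))
    for q in np.linspace(.06,.26,11):
        m=reg&(abs(W[...,2]-q)<.01)&(W[...,1]<.1); p=W[m]
        if len(p): print(round(q,3),len(p),np.nanpercentile(p,[2,50,98],axis=0).round(3)[:,:2].tolist())
E
```

```text
scene stir top [ 142  158  124  106 4378] ((575.830322265625, -89.85980224609375), (232.7468719482422, 257.0249938964844), 4.921396732330322) 0.04491755697215495
scene foot [172 185  81  51 673] ((587.6055908203125, -69.08193969726562), (104.82787322998047, 186.8694305419922), 1.3321436643600464) 0.049840144753165616
high 1379
0.06 1392 [[0.529, -0.298], [0.635, -0.128], [0.728, 0.094]]
0.08 670 [[0.514, -0.15], [0.593, -0.076], [0.635, 0.092]]
0.1 1085 [[0.546, -0.15], [0.602, -0.086], [0.634, -0.003]]
0.12 367 [[0.562, -0.153], [0.609, -0.112], [0.622, 0.007]]
0.14 214 [[0.561, -0.154], [0.593, -0.004], [0.621, 0.008]]
0.16 89 [[0.566, -0.115], [0.593, -0.026], [0.612, -0.014]]
0.18 183 [[0.567, -0.109], [0.595, -0.048], [0.613, -0.027]]
0.2 217 [[0.567, -0.106], [0.59, -0.061], [0.613, -0.03]]
0.22 163 [[0.499, -0.089], [0.603, -0.008], [0.614, 0.008]]
0.24 300 [[0.5, -0.107], [0.591, -0.097], [0.625, 0.008]]
0.26 223 [[0.502, -0.126], [0.598, -0.112], [0.61, 0.008]]
side stir top [ 202  241   71   81 1243] ((498.5011901855469, -91.50474548339844), (81.27980041503906, 253.52589416
[... 173 characters left out ...]
22595215) 0.048130411656005366
high 1795
0.06 1053 [[0.496, -0.299], [0.608, -0.135], [0.722, 0.095]]
0.08 806 [[0.509, -0.157], [0.562, -0.083], [0.625, 0.089]]
0.1 1019 [[0.545, -0.157], [0.582, -0.063], [0.629, 0.001]]
0.12 566 [[0.556, -0.158], [0.586, -0.115], [0.619, 0.001]]
0.14 194 [[0.555, -0.157], [0.586, -0.027], [0.618, 0.003]]
0.16 92 [[0.564, -0.117], [0.586, -0.036], [0.592, -0.023]]
0.18 218 [[0.564, -0.113], [0.584, -0.079], [0.608, -0.034]]
0.2 130 [[0.499, -0.11], [0.589, -0.065], [0.609, 0.005]]
0.22 176 [[0.489, -0.094], [0.569, -0.009], [0.609, 0.006]]
0.24 278 [[0.489, -0.113], [0.578, -0.011], [0.622, 0.005]]
0.26 225 [[0.489, -0.128], [0.586, -0.009], [0.606, 0.009]]
```

View pics/scene_crop.png

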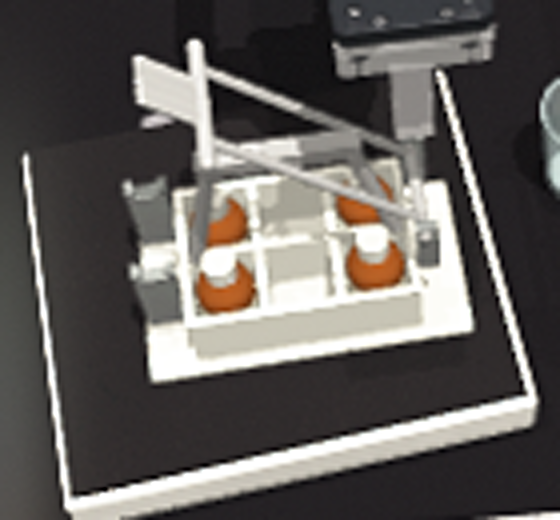

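View pics/side_crop.png

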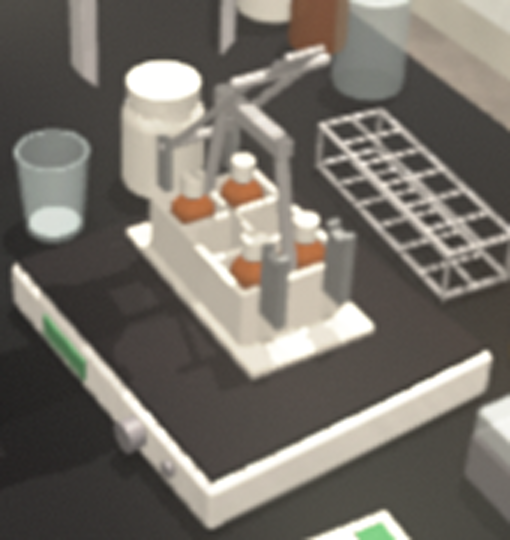

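Carrier is near (0.588, −0.070), yaw about 1.5°, hinge at the +y end, frame angle about 0.8 rad. In the scene crop the tab is at (170,90) and the crossbar at (200,100). The forks are at (150,230) on the −y end, and all four bottles are seated.

Next I'll refine the handle and frame numbers.

```bash
cat > m.py <<'E'
from h import *
def meas(W):
    x,y,z=W[...,0],W[...,1],W[...,2]
    m=(abs(x-.588)<.016)&(y>-.105)&(y<-.06)&(z>.175)&(z<.2); p=W[m]
    print('grip',len(p),np.percentile(p,[5,50,95],axis=0).round(4).tolist())
    m=(abs(x-.588)<.035)&(y>-.18)&(y<-.095)&(z>.2)&(z<.29); p=W[m]
    if len(p): 
        print('frame end',len(p),np.percentile(p,[3,50,97],axis=0).round(4).tolist(),'angle',np.percentile(np.arctan2(p[:,2]-.133,-p[:,1]),[10,50,90]))
    for a,b in [(-.165,-.135),(-.01,.012)]:
        p=W[(abs(x-.588)<.045)&(y>a)&(y<b)&(z>.11)&(z<.145)]
        if len(p): print('posts',np.percentile(p,[5,95],axis=0).round(4).tolist())
E
python3 - <<'E'
from m import *
for n in ['scene','side']: print(n); meas(np.load(n+'.npz')['W'])
E
```

```text
scene
grip 113 [[0.585, -0.101, 0.1812], [0.5936, -0.0816, 0.1911], [0.5962, -0.0616, 0.1937]]
frame end 303 [[0.559, -0.1258, 0.2405], [0.5913, -0.1076, 0.25], [0.6162, -0.0963, 0.2679]] angle [0.81663658 0.82922528 0.84256851]
posts [[0.5631, -0.1542, 0.1113], [0.6216, -0.1361, 0.1338]]
posts [[0.5614, -0.0052, 0.1161], [0.6198, 0.0076, 0.1419]]
side
grip 129 [[0.5823, -0.1031, 0.1794], [0.5842, -0.0826, 0.1888], [0.5932, -0.0625, 0.1912]]
frame end 180 [[0.5559, -0.128, 0.2351], [0.5843, -0.1056, 0.2414], [0.6199, -0.0996, 0.2654]] angle [0.78060456 0.79281486 0.81294599]
posts [[0.56, -0.1578, 0.1113], [0.6198, -0.1362, 0.1318]]
posts [[0.5547, -0.0068, 0.1118], [0.6165, 0.005, 0.1378]]
```

Request:
{"api": "send_rows", "payload": {"motion": [[[0,0,-1],[0,0,0],-1],[[0,0,-1],[0,0,0],-1],[[0,0,-1],[0,0,0],-1],[[0,0,-1],[0,0,0],-1]]}}

```text
time_s: 0.55
ee_pos: [0.5498, 0.0, 0.3265]
eef_rot: [-3.141, -0.0, 1.571]
force: [0.3, -0.2, 0.1]
grip_width: 0.0651
grip_force: 0.0
```

Request:
{"api": "send_rows", "payload": {"motion": [[[-0.9,0.33,0],[0,0,0],-1],[[-0.9,0.33,0],[0,0,0],-1],[[-0.9,0.33,0],[0,0,0],-1],[[-0.95,0.33,0],[0,0,0],-1],[[0,0,0.5],[0,0,0],-1],[[0,0,0.5],[0,0,0],-1],[[0,0,0.5],[0,0,0],-1],[[0,0,0.2],[0,0,0],-1],[[0,0,0],[0,0,0],-1]]}}

```text
time_s: 1.45
ee_pos: [0.5894, -0.1094, 0.2737]
eef_rot: [-3.14, -0.0, 1.571]
force: [0.4, 0.4, -0.1]
grip_width: 0.0005
grip_force: 0.0
```

```bash
python3 - <<'E'
from h import *
c=camera('side'); cv2.imwrite('pics/side1.png',cv2.resize(c['pixels'][90:290,180:400,::-1],None,fx=3,fy=3))
for t in np.arange(.82,-.03,-.1): print(t.round(2),(-.17*np.cos(t)+.002*np.sin(t)+.008*np.sin(t)).round(4),(.133+.17*np.sin(t)+.002).round(4))
E
```

```text
0.82 -0.1087 0.2593
0.72 -0.1212 0.2471
0.62 -0.1325 0.2338
0.52 -0.1426 0.2195
0.42 -0.1511 0.2043
0.32 -0.1582 0.1885
0.22 -0.1637 0.1721
0.12 -0.1676 0.1554
0.02 -0.1698 0.1384
```

View pics/side1.png

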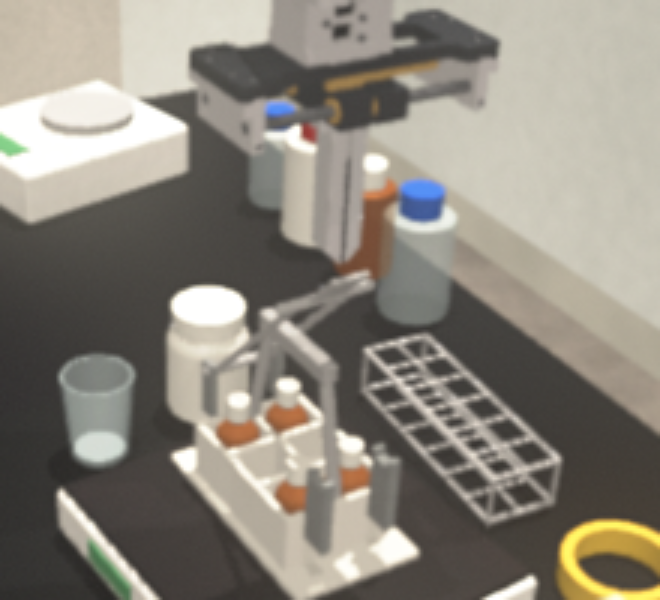

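The shut fingertips at (345,250) sit directly above the tab at (360,285). I'll push along the arc.

Request:
{"api": "send_rows", "payload": {"motion": [[[0,0,0.25],[0,0,0],-1],[[0,0,0.25],[0,0,0],-1],[[-0.21,0,0.2],[0,0,0],-1],[[-0.21,0,0.2],[0,0,0],-1],[[-0.19,0,0.22],[0,0,0],-1],[[-0.19,0,0.22],[0,0,0],-1],[[-0.17,0,0.24],[0,0,0],-1],[[-0.17,0,0.24],[0,0,0],-1],[[-0.14,0,0.26],[0,0,0],-1],[[-0.14,0,0.26],[0,0,0],-1]]}}

```text
time_s: 2.5
ee_pos: [0.5896, -0.1525, 0.2036]
eef_rot: [-3.142, -0.0, 1.571]
force: [-0.1, 0.6, 0.4]
grip_width: 0.0006
grip_force: 0.2
```

```bash
python3 - <<'E'
from m import *
c=camera('side'); meas(cloud(c)); cv2.imwrite('pics/side2.png',cv2.resize(c['pixels'][130:290,200:370,::-1],None,fx=3,fy=3))
E
```

```text
grip 124 [[0.582, -0.1016, 0.179], [0.5846, -0.0824, 0.1889], [0.5927, -0.0639, 0.1915]]
frame end 685 [[0.5754, -0.169, 0.2021], [0.5837, -0.1614, 0.2463], [0.6007, -0.1456, 0.2856]] angle [0.43452699 0.61875311 0.74585648]
posts [[0.5601, -0.1582, 0.1121], [0.6193, -0.1364, 0.1316]]
posts [[0.5549, -0.0064, 0.1127], [0.6164, 0.0048, 0.1378]]
```

View pics/side2.png

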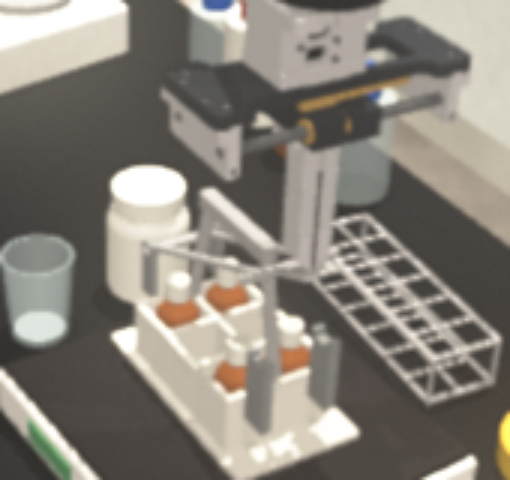

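The frame is following under the fingertips at (305,270), and the carrier hasn't moved. I'll continue.

Request:
{"api": "send_rows", "payload": {"motion": [[[-0.12,0,0.27],[0,0,0],-1],[[-0.1,0,0.27],[0,0,0],-1],[[-0.09,0,0.28],[0,0,0],-1],[[-0.08,0,0.28],[0,0,0],-1],[[-0.07,0,0.28],[0,0,0],-1],[[-0.06,0,0.28],[0,0,0],-1],[[-0.04,0,0.28],[0,0,0],-1],[[-0.02,0,0.22],[0,0,0],-1],[[0,0,0],[0,0,0],-1]]}}

```text
time_s: 3.45
ee_pos: [0.5892, -0.1695, 0.1383]
eef_rot: [-3.14, -0.0, 1.571]
force: [-0.4, 0.5, -0.2]
grip_width: 0.0003
grip_force: 0.0
```

Request:
{"api": "send_rows", "payload": {"motion": [[[0,0,0.07],[0,0,0],-1],[[0,0,0.07],[0,0,0],-1],[[0,0,0],[0,0,0],-1]]}}

```text
time_s: 3.75
ee_pos: [0.5897, -0.1695, 0.1354]
eef_rot: [3.141, 0.0, 1.571]
force: [-0.0, -0.8, 0.6]
grip_width: 0.0002
grip_force: 0.0
```

Request:
{"api": "send_rows", "payload": {"motion": [[[0,0,0.04],[0,0,0],-1],[[0,0,0.04],[0,0,0],-1],[[0,0,0],[0,0,0],-1]]}}

```text
time_s: 4.05
ee_pos: [0.59, -0.1696, 0.1347]
eef_rot: [3.14, 0.001, 1.571]
force: [-5.6, 1.2, 13.4]
grip_width: 0.0006
grip_force: 6.7
```

Force rose to 13 N at the stop, at tip z = 0.1347 (expected 0.135), so the frame is home. I'll hold briefly, back off straight up and check.

Request:
{"api": "send_rows", "payload": {"motion": [[[0,0,0],[0,0,0],-1],[[0,0,0],[0,0,0],-1],[[0,0,-0.5],[0,0,0],-1],[[0,0,-1],[0,0,0],-1],[[0,0,-1],[0,0,0],-1],[[0,0,-1],[0,0,0],-1],[[0,0,-1],[0,0,0],1],[[0.3,0,0],[0,0,0],1],[[0,0,0],[0,0,0],1]]}}

```text
time_s: 4.95
ee_pos: [0.5897, -0.1597, 0.2684]
eef_rot: [3.141, 0.0, 1.571]
force: [0.7, -0.0, -0.5]
grip_width: 0.021
grip_force: 0.0
```

```bash
python3 - <<'E'
from m import *
ims=[]
for n in ['scene','side']:
    c=camera(n); W=cloud(c); meas(W); px=c['pixels'].astype(int)
    x,y,z=W[...,0],W[...,1],W[...,2]
    m=(x>.5)&(x<.68)&(y>-.2)&(y<.06)&(z>.046)&(z<.056)&(px.min(2)>120)
    k,l,s,_=cv2.connectedComponentsWithStats(m.astype(np.uint8)); i=1+np.argmax(s[1:,4])
    print(n,cv2.minAreaRect(W[l==i][:,:2].astype(np.float32)*1000))
    p=W[(abs(x-.588)<.018)&(y<-.158)&(y>-.2)&(z>.09)&(z<.2)]; print('tab',len(p),np.percentile(p,[5,50,95],axis=0).round(4).tolist())
    a=(140,140) if n=='scene' else (210,180)
    ims.append(cv2.resize(c['pixels'][a[1]:a[1]+130,a[0]:a[0]+130,::-1],(400,400)))
cv2.imwrite('pics/c3.png',np.hstack(ims))
E
```

```text
grip 173 [[0.5853, -0.1028, 0.1809], [0.5932, -0.0826, 0.1909], [0.596, -0.0624, 0.1933]]
frame end 30 [[0.6058, -0.1675, 0.2736], [0.6115, -0.1586, 0.2815], [0.6129, -0.1494, 0.2859]] angle [0.73115356 0.75407793 0.7759737 ]
posts [[0.5631, -0.1624, 0.1159], [0.622, -0.1373, 0.1374]]
posts [[0.5589, -0.0068, 0.1178], [0.6196, 0.0077, 0.1395]]
scene ((589.5325927734375, -67.85728454589844), (102.16893005371094, 183.971435546875), 0.8926624059677124)
tab 139 [[0.5799, -0.1818, 0.1323], [0.593, -0.171, 0.1348], [0.605, -0.1591, 0.137]]
grip 128 [[0.582, -0.1033, 0.1788], [0.5843, -0.0835, 0.1893], [0.5926, -0.0627, 0.1912]]
frame end 210 [[0.5638, -0.1711, 0.2671], [0.6011, -0.1678, 0.28], [0.6115, -0.152, 0.2897]] angle [0.68855902 0.72624932 0.76079042]
posts [[0.5593, -0.161, 0.1136], [0.6203, -0.1382, 0.1355]]
posts [[0.5549, -0.0069, 0.1124], [0.6151, 0.0036, 0.1368]]
side ((587.2924194335938, -70.2054672241211), (100.6087417602539, 186.007568359375), 2.178961753845215)
tab 143 [[0.5776, -0.1851, 0.1301], [0.5899, -0.1738, 0.1329], [0.6031, -0.16, 0.1347]]
```

View pics/c3.png

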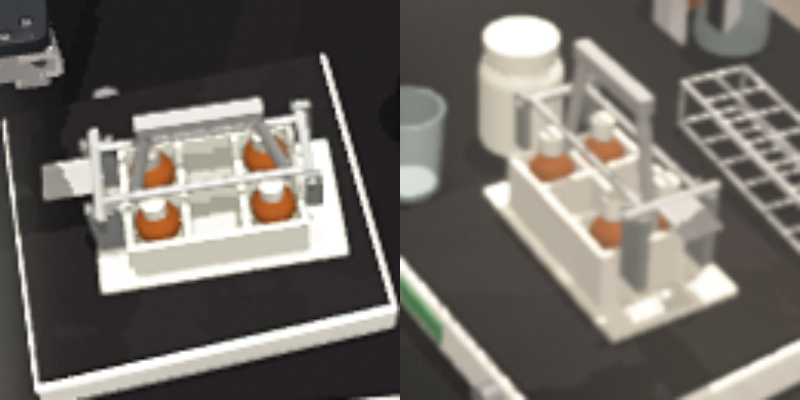

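The frame is closed: crossbar at about (95,170) in the left panel, in the forks, with the tab at the expected z of about 0.134. All bottles are seated and the carrier hasn't shifted. Next, move over the handle, open.

Request:
{"api": "send_rows", "payload": {"motion": [[[0.75,0,0],[0,0,-0.2],1],[[0.75,0,0],[0,0,0],1],[[0.75,0,0],[0,0,0],1],[[0.75,0,0],[0,0,0],1],[[0,0,0],[0,0,0],1],[[0,0,0],[0,0,0],1],[[0,0,0],[0,0,0],1]]}}

```text
time_s: 5.75
ee_pos: [0.5879, -0.0714, 0.2673]
eef_rot: [-3.141, 0.0, 1.594]
force: [-0.4, 0.1, 0.8]
grip_width: 0.0851
grip_force: 0.0
```

Request:
{"api": "send_rows", "payload": {"motion": [[[0,0,0.8],[0,0,0],1],[[0,0,0.8],[0,0,0],1],[[0,0,0.8],[0,0,0],1],[[0,0,0.6],[0,0,0],1],[[0,0,0.4],[0,0,0],1],[[0,0,0],[0,0,0],1]]}}

```text
time_s: 6.35
ee_pos: [0.5874, -0.0711, 0.1643]
eef_rot: [-3.139, -0.0, 1.594]
force: [0.6, -0.3, 0.8]
grip_width: 0.094
grip_force: 0.0
```

Request:
{"api": "send_rows", "payload": {"motion": [[[0.04,0.05,0],[0,0,0],-0.4],[[0,0,0],[0,0,0],-0.7],[[0,0,0],[0,0,0],-1],[[0,0,0],[0,0,0],-1],[[0,0,0],[0,0,0],-1],[[0,0,0],[0,0,0],-1],[[0,0,0],[0,0,0],-1],[[0,0,0],[0,0,0],-1]], "squeeze": 40}}

```text
time_s: 7.15
ee_pos: [0.5894, -0.0693, 0.1658]
eef_rot: [-3.142, 0.0, 1.595]
force: [-0.6, -1.6, 0.3]
grip_width: 0.0335
grip_force: 0.0
```

Request:
{"api": "send_rows", "payload": {"motion": [[[0,0,0],[0,0,0],-1],[[0,0,0],[0,0,0],-1],[[0,0,0],[0,0,0],-1],[[0,0,0],[0,0,0],-1],[[0,0,0],[0,0,0],-1],[[0,0,0],[0,0,0],-1]]}}

```text
time_s: 7.75
ee_pos: [0.5895, -0.0693, 0.1658]
eef_rot: [3.141, -0.0, 1.595]
force: [1.8, -0.3, -0.9]
grip_width: 0.0118
grip_force: 40.0
```

The handle is gripped: width 11.8 mm, 40 N. I'll lift slowly, a little first.

Request:
{"api": "send_rows", "payload": {"motion": [[[0,0,-0.1],[0,0,0],-1],[[0,0,-0.2],[0,0,0],-1],[[0,0,-0.3],[0,0,0],-1],[[0,0,-0.3],[0,0,0],-1],[[0,0,-0.2],[0,0,0],-1],[[0,0,0],[0,0,0],-1],[[0,0,0],[0,0,0],-1]]}}

```text
time_s: 8.45
ee_pos: [0.5894, -0.0693, 0.1988]
eef_rot: [-3.141, 0.0, 1.595]
force: [0.2, -0.2, -8.0]
grip_width: 0.0118
grip_force: 40.0
```

```bash
cat > t.py <<'E'
from h import *
for n in ['scene','side']:
    c=camera(n); W=cloud(c); px=c['pixels'].astype(int)
    e=get_obs()['ee_pos']; x,y,z=W[...,0],W[...,1],W[...,2]
    z0=e[2]-.121  # foot top plane expected
    m=(x>.5)&(x<.68)&(y>-.2)&(y<.06)&(abs(z-z0)<.015)&(px.min(2)>110)
    k,l,s,_=cv2.connectedComponentsWithStats(m.astype(np.uint8)); i=1+np.argmax(s[1:,4]); p=W[l==i]
    A=np.c_[p[:,:2]-[.589,-.07],np.ones(len(p))]; q=np.linalg.lstsq(A,p[:,2],rcond=None)[0]
    print(n,len(p),'slopes',q.round(3),cv2.minAreaRect(p[:,:2].astype(np.float32)*1000)[0])
    for nm,a,b in [('tab',-.2,-.158),('hinge',-.01,.01)]:
        t=W[(abs(x-.588)<.03)&(y>a)&(y<b)&(z>e[2]-.05)&(z<e[2]-.015)]
        print(nm,len(t),np.percentile(t,[50,95],axis=0).round(4).tolist(), 'expected z',(e[2]-.031).round(4))
    a=(140,100) if n=='scene' else (200,120)
    cv2.imwrite(f'pics/l_{n}.png',cv2.resize(c['pixels'][a[1]:a[1]+170,a[0]:a[0]+170,::-1],(400,400)))
cv2.imwrite('pics/l4.png',np.hstack([cv2.imread(f'pics/l_{n}.png') for n in ['scene','side']]))
E
python3 t.py
```

```text
scene 759 slopes [0.012 0.    0.083] (590.4620971679688, -68.72709655761719)
tab 151 [[0.5919, -0.1707, 0.1676], [0.6047, -0.1589, 0.1695]] expected z 0.1675
hinge 135 [[0.5874, 0.0002, 0.1692], [0.6174, 0.0069, 0.1724]] expected z 0.1675
side 983 slopes [0.001 0.012 0.082] (587.72265625, -71.1161880493164)
tab 150 [[0.5889, -0.1723, 0.1654], [0.6029, -0.1588, 0.1672]] expected z 0.1674
hinge 82 [[0.5759, -0.0024, 0.1656], [0.6137, 0.0062, 0.17]] expected z 0.1674
```

It's level and closed at 33 mm. Lifting the remaining 67 mm.

Request:
{"api": "send_rows", "payload": {"motion": [[[0,0,-0.15],[0,0,0],-1],[[0,0,-0.3],[0,0,0],-1],[[0,0,-0.35],[0,0,0],-1],[[0,0,-0.35],[0,0,0],-1],[[0,0,-0.35],[0,0,0],-1],[[0,0,-0.35],[0,0,0],-1],[[0,0,-0.25],[0,0,0],-1],[[0,0,-0.1],[0,0,0],-1],[[0,0,0],[0,0,0],-1],[[0,0,0],[0,0,0],-1],[[0,0,0],[0,0,0],-1],[[0,0,0],[0,0,0],-1]]}}

```text
time_s: 9.75
ee_pos: [0.5894, -0.0693, 0.2645]
eef_rot: [-3.141, -0.0, 1.595]
force: [0.1, 0.2, -7.0]
grip_width: 0.0119
grip_force: 40.0
```

Request:
{"api": "send_rows", "payload": {"motion": [[[0,0,0],[0,0,0],-1],[[0,0,0],[0,0,0],-1],[[0,0,0],[0,0,0],-1],[[0,0,0],[0,0,0],-1]]}}

```text
time_s: 10.15
ee_pos: [0.5894, -0.0693, 0.2648]
eef_rot: [-3.142, 0.0, 1.595]
force: [-0.2, 0.3, -6.7]
grip_width: 0.0114
grip_force: 40.0
```

```bash
python3 t.py
```

```text
scene 874 slopes [0.011 0.002 0.149] (589.41650390625, -68.77873229980469)
tab 168 [[0.5927, -0.1706, 0.2337], [0.6054, -0.1593, 0.2357]] expected z 0.2338
hinge 153 [[0.5859, 0.0001, 0.2351], [0.6166, 0.0067, 0.2389]] expected z 0.2338
side 1042 slopes [-0.001  0.011  0.149] (588.3295288085938, -70.12693786621094)
tab 155 [[0.5894, -0.1719, 0.2318], [0.6038, -0.1589, 0.2331]] expected z 0.2338
hinge 90 [[0.5784, -0.0028, 0.232], [0.6132, 0.004, 0.2357]] expected z 0.2338
```

View pics/l4.png

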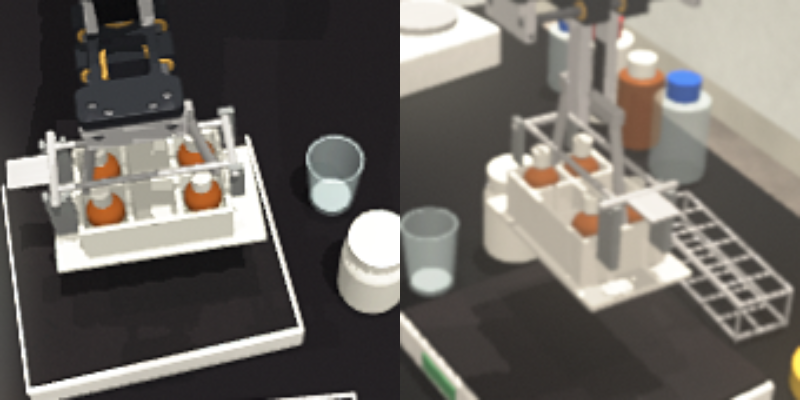

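The carrier hangs level about 10 cm above the stirrer. The frame is closed (crossbar at (50,170) in the left panel) and all four bottles are in their cells.

```bash
python3 -c "
from station import *
print(hand_in())"
```

```text
the job is handed in; nothing more can be done
None
```

I swung the frame down into its catch, then lifted the carrier by its handle. It is held level about 10 cm above the stirrer plate with the frame closed and all four bottles in their cells, and the job is handed in (no verdict was returned).

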